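# Level the chiller plate with a wedge and mesh the cooling block into its fins

### The arm

A 6-joint arm with a two-finger parallel gripper is mounted at the origin on the work surface. World frame = base frame: x ahead of the robot, y to its left, z up, the work surface at z = 0. Lengths are in m, angles in rad, forces in N, time in s.
With the tool pointing down it reaches from about 0.375 to 0.9 m from the base axis. Payload 3.1 kg.
Tool frame: the origin (TCP) lies between the finger pads; the fingertips stand 22 mm ahead of it and the grasp point (between the pads) lies 3 mm ahead of it; z points along the fingers, y is the line along which they close (so a half turn about z gives the same grasp; the last joint's range is limited). The gripper opens to 87 mm and grips with 3 to 60 N. Pads are 19 mm wide; open, the fingers measure 117 mm over their backs; the gripper's body (75 mm by 190 mm) begins 51 mm behind the grasp point.
Start: joints at [1.139, 0.527, 1.433, -0, 1.181, -0.178], TCP at [0.157, 0.605, 0.245] pointing down, gripper open.
Joint ranges: [-3.08, 3.08], [-0.75, 2.2], [0.22, 2.44], [-1.43, 4.57], [0, 2.65], [-2.85, 2.85]. Speed limits (rad/s): [2.79, 2.79, 3.14, 3.14, 3.14, 3.14].

### API

Orientations are given as a unit quaternion [x, y, z, w].
In Python, from rig import robot gives the robot as it stands.
- The arm moves only by the tool move_arm, never from a script. Its argument "series" is text: rows parted by semicolons, each of 6 numbers parted by spaces: the shift along the tool's x, y, z in mm, then the turn, a rotation vector about the tool's x, y, z in degrees. In form: dx dy dz ax ay az; .... A call has 1 to 8 rows; each row is the pose to reach, as a shift and turn from the pose commanded when the call began, along the tool's axes at that moment; what a row does not reach only later rows make up. A row lasts 1/12 s, in which the tool goes at most 41.7 mm and 7.16 degrees, less where a joint would pass 70% of its speed; a pose out of reach is approached as far as the arm can. A call with a gripper value outside its range is refused whole. "jaw" is the opening, from 0 (shut) to 1 (fully open), set as the call begins (left out, the last holds). The fingers move at their own pace and stop on an object; "newtons" is the grip in N (left out, the last holds). Time passes only in rows, so rows that repeat a pose let the fingers close. It gives the time, the measured TCP pose, the force, the opening and the grip force at its end, in the units of the state.
- robot.get_obs(): the state, without advancing time (a new reading comes with each control period).
- robot.camera(name): name is "scene" or "side" or "wrist"; returns a dict with "img" (420x560x3 uint8, red, green, blue), "mtx" (3x3 intrinsics, pixels), "world_to_cam" (4x4, takes a point from world to camera coordinates). Camera axes: x right, y down, z forward; pixel columns grow to the right and rows downward; lengths in m; the calibration is good to about 2 mm. A picture is of the moment at which its call begins. There is no depth.
- robot.hand_in(): hands the job in; it is judged then, once.
Trained networks look in a picture, given as the dict that the camera call returned (one of the last four; its "shot" number tells which), for a name from the list of things; names that differ only in an ending like _2 or _b are one class to them, and where a whole thing is asked for, a point or a joint stands for the part that bears it (a point fixed in the world has none). Each returns a list of dicts, best first, with "p" (0 to 1); they miss things now and then, are a little off and sometimes report something else, mostly with a low value. They report only what shows in the picture. A call takes as long as a camera call. They do not tell look-alikes from the thing itself.
- robot.search_frame(picture, thing): "xyz" ([x, y, z] in m, in world coordinates, good to about 4 mm: the middle of the surface that is visible of it).
- robot.tip_of(picture, thing): "xyz" ([x, y, z] in m, in world coordinates, good to about 4 mm: a listed point, or the origin of a listed thing).
The state is a dict: "time": time; "q": joint angles; "joint_velocities": joint speeds; "joint_torque": joint torques, N m; "position": TCP position; "tool_rot": TCP orientation; "ft_force": force on the tool from outside, world axes, zero at the start; "moment": the same for the moment, N m; "grip_width": finger opening in m; "grip_force": force on a finger pad.
Only numpy, scipy, OpenCV 4.12 (cv2) and the standard library are available. Lean on these libraries where they do the work, as an engineer would, in place of code of your own. Each camera call takes 0.05 s, during which the arm holds its last target. There are 200 camera calls.

### The job

The finned plate of the little bench chiller sags at its free end. Slide the white levelling wedge, thin end first, under the middle of that end until the plate's pointer stands at the dark band on the gauge post, and let go of the wedge; then lower the loose finned cooling block, without dropping it, onto the plate so that its fins go fully home between the plate's fins and its ends are flush with theirs, the pointer still at the band. Leave the two jars, beaker, dish and spatula where they stand.

Things in the scene. Friction and masses are not known exactly. Their poses are not given: they have to be found in the camera images.
- chiller: Fixed bench chiller. Origin on the bench below the centre of the finned plate, z up. White housing 130 x 85 x 62 mm high at its +y side (y 85 to 170). The plate is hinged there (hinge along x at y = 72, 34 mm up); its free end lies to -y, where the wedge goes in, moving along +y. Gauge post 10 x 12 mm, 62 mm high, at x = 66, y = -46 mm on a 30 mm foot.
- plate: Aluminium plate, 96 (x) x 145 (y) x 8 mm, on the hinge. Origin: centre of its top face, 38 mm above the chiller's origin with parallel axes when level. 5 fins on top, 110 mm long along y (y -55 to 55), 6 mm thick, 28 mm high, round-edged, at x = -32, -16, 0, 16, 32. 0.6 kg, no spring. Starts 0.095 rad down at the free end; stops 0.075 rad above level. Falls back if unsupported.
- bar (a point): Middle of the lowest line of the round steel bar (radius 6 mm, along x, 90 mm long) under the plate's free end, at y = -64 mm: the wedge lifts this bar. 24 mm above the bench when level, about 11 mm at the start. Behind it two rubber feet 10 mm square hang at x = -42 and 42, y = -30, reaching 29 mm below the plate's top; the wedge passes between them.
- pointer (a point): Tip of the thin dark pointer (2 mm thick) that sticks out of the plate's +x edge near its free end and passes beside the gauge post. It rises almost as much as the lifted bar (128 to 136).
- mark (a point): Centre of the black band (6 mm high) on the gauge post, 34 mm above the bench, on the post's side next to the pointer. The plate is level when the pointer is at this height.
- block: Loose aluminium cooling block, 0.5 kg, standing on its fins. Origin: centre of the plane of the fin tips, z up. 4 fins, 110 mm long along y, 6 mm thick, 30 mm high, round-edged, at x = -24, -8, 8, 24, under a slab 78 x 110 x 12 mm (z 30 to 42). Fully home, its origin and axes coincide with plate's (half a turn about z does not matter; side play 2 mm; fin tips rest on the plate).
- grip (a point): Middle of the black bar grip on top of the block, 16 (x) x 62 (y) mm, from 42 to 80 mm above the fin tips (this point at 66): pinch it across x from above.
- wedge: White plastic wedge, 0.18 kg, 180 (x) x 40 (y) mm. Origin on its underside at mid-length, z up. Thin end at x = 90, 4 mm thick; top slopes evenly up to 34 mm at x = -50; then a heel block 50 mm high to x = -90. The plate is level with the bar on the slope 93 mm behind the thin end (24 mm high). Friction holds it where it is left.
- wedge_heel (a point): Middle of the wedge's heel block, at x = -70 mm of the wedge, 30 mm above its underside: pinch the block here across the wedge's 40 mm width (y).
- jar: Bystander: amber jar with lid, 64 mm across, 85 mm high. Origin under its centre.
- beaker: Bystander: clear beaker, 68 mm across, 95 mm high. Origin under its centre.
- dish: Bystander: white evaporating dish, 84 mm across, 35 mm high. Origin under its centre.
- spatula: Bystander: steel spatula with a wooden handle, 190 mm long, lying near the robot. Origin under its middle.
- tub: Bystander: white jar with lid, 70 mm across, 70 mm high. Origin under its centre.
Mind the look-alikes: they are no part of the job. Of the things that look like the wedge, the largest one is meant.

How it is judged:
By the outcome, as a careful person would: the job done as asked, in the order asked, and still so for the second after the job is handed in, with the robot touching nothing.
It also fails if it takes over 67 s, if anything falls off the work surface, if the arm or the gripper's body presses on something with over 40 N, if the wrist force passes 120 N, or if a joint passes its speed limit or range.

## Working session

There is one attempt and no reset: what is moved stays moved. The work goes in short steps, Python scripts to look and compute and a tool call to move; the robot and the scene stay as the last step left them, time stands still between calls to the robot, and variables do not carry over. Pictures are saved under pics/ and viewed, at most 10 in all, crops included, and the job is handed in when it is done.

Besides the shell and the picture viewer there is one more tool, called after "Request:" as name(argument=value, ...) on one line, values as JSON. move_arm: Moves the arm, as the interface text tells. Its arguments: {"type":"object","properties":{"series":{"type":"string"},"jaw":{"type":"number"},"newtons":{"type":"number"}},"required":["series"]}

```bash
mkdir -p pics
cat > h.py <<'E'
from rig import robot
import numpy as np, cv2
from scipy.spatial.transform import Rotation as R
def snap(name,fn=None):
    p=robot.camera(name)
    if fn: cv2.imwrite(f'pics/{fn}.png',cv2.cvtColor(p['img'],cv2.COLOR_RGB2BGR))
    return p
def proj(p,X):
    X=np.atleast_2d(X); c=(p['world_to_cam']@np.c_[X,np.ones(len(X))].T)[:3]
    u=p['mtx']@c; return (u[:2]/u[2]).T
def ray(p,uv,z):
    W=p['world_to_cam']; Rm=W[:3,:3]; o=-Rm.T@W[:3,3]
    d=Rm.T@np.linalg.solve(p['mtx'],[uv[0],uv[1],1]); return o+d*(z-o[2])/d[2]
def rel(target):
    o=robot.get_obs(); return R.from_quat(o['tool_rot']).inv().apply(np.array(target)-o['position'])*1000
E
python3 - <<'E'
from h import *
a=snap('scene','s1');b=snap('side','d1')
cv2.imwrite('pics/both.png',np.vstack([cv2.imread('pics/s1.png')]))
for n,p in (('scene',a),('side',b)):
    for t in ['chiller','plate','bar','pointer','mark','block','grip','wedge','wedge_heel','jar','beaker','dish','spatula','tub']:
        for r in robot.tip_of(p,t)[:4]: print(n,t,np.round(r['xyz'],3),round(r['p'],2),np.round(proj(p,r['xyz'])[0]))
print(robot.get_obs())
E
```

```text
scene chiller [ 0.534  0.278 -0.   ] 0.67 [379. 344.]
scene plate [0.534 0.28  0.03 ] 0.98 [382. 333.]
scene bar [0.52  0.215 0.01 ] 0.88 [363. 312.]
scene pointer [0.594 0.208 0.022] 0.62 [327. 320.]
scene mark [0.59  0.209 0.034] 0.79 [330. 315.]
scene mark [0.539 0.278 0.03 ] 0.22 [379. 333.]
scene block [ 0.562 -0.393 -0.001] 0.62 [218. 181.]
scene grip [ 0.56  -0.39   0.066] 0.8 [218. 160.]
scene wedge [ 0.385 -0.1   -0.002] 0.9 [326. 214.]
scene wedge [ 0.585 -0.178  0.002] 0.74 [242. 219.]
scene wedge [0.592 0.21  0.033] 0.39 [329. 316.]
scene wedge_heel [ 0.409 -0.142  0.023] 0.9 [310. 200.]
scene wedge_heel [ 0.518 -0.2    0.028] 0.75 [262. 199.]
scene wedge_heel [ 0.389 -0.448  0.018] 0.68 [263. 155.]
scene wedge_heel [0.538 0.28  0.03 ] 0.61 [380. 334.]
scene beaker [ 0.778 -0.069 -0.002] 0.64 [180. 271.]
scene dish [ 0.364  0.16  -0.002] 0.67 [405. 271.]
scene spatula [ 0.323 -0.284 -0.001] 0.71 [308. 177.]
scene tub [ 0.798  0.086 -0.001] 0.86 [195. 325.]
side chiller [ 0.535  0.276 -0.   ] 0.94 [271. 165.]
side chiller [0.536 0.276 0.031] 0.51 [271. 154.]
side plate [0.
[... 1117 characters left out ...]
array([ 1.13851931e+00,  5.27470393e-01,  1.43271919e+00, -2.25878265e-06,
        1.18138918e+00, -1.78504670e-01]), 'joint_velocities': array([ 5.14295476e-04,  6.24420997e-04, -8.00535708e-04,  1.67491237e-03,
        1.76064299e-03, -1.23161416e-05]), 'joint_torque': array([ 1.10973571e-03, -4.40012133e+01, -1.76980376e+01,  6.34608907e-02,
        5.04826277e-02, -2.06600492e-05]), 'position': array([0.15687337, 0.60496248, 0.24456048]), 'tool_rot': array([1.26545544e-01, 9.91960798e-01, 6.30826551e-06, 3.08423121e-06]), 'ft_force': array([ 0.67771558, -0.14370289, -0.20851095]), 'moment': array([0.01649697, 0.05135851, 0.01202171]), 'grip_force': 0.0, 'grip_width': 0.08718127700000755}
```

View pics/s1.png

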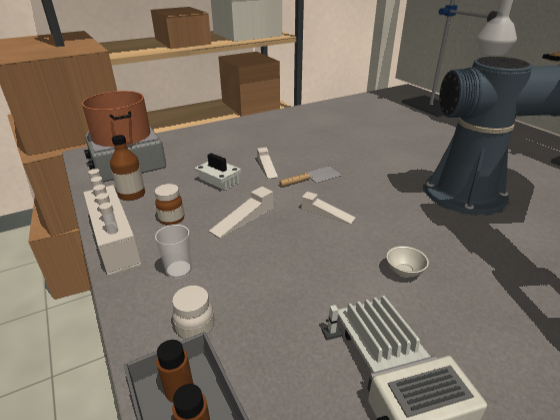

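View pics/d1.png

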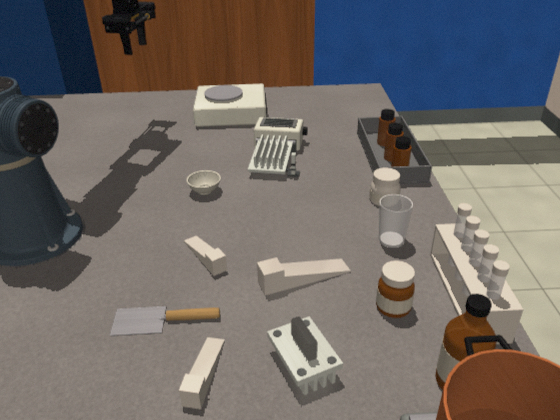

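The largest wedge is the one at scene px (242,219), with its heel at (262,199). The block is at (218,165) and the chiller at (380,335). I'll move over the chiller and look from close by.

Request:
move_arm(series="-55 -41 -14 0 0 7;-110 -81 -29 0 0 14;-165 -122 -43 0 0 21;-220 -162 -58 0 0 28;-274 -203 -72 0 0 35;-329 -244 -86 0 0 42;-384 -284 -100 0 0 49;-439 -325 -115 0 0 56")

```text
time: 2.17
position: [0.3628, 0.3497, 0.3138]
tool_rot: [0.58, 0.815, 0.0, 0.0]
ft_force: [0.9, -0.1, 0.3]
grip_width: 0.0867
grip_force: 0.0
```

Run:
```python
from h import *
o=robot.get_obs();print(o['time'],o['position'],R.from_quat(o['tool_rot']).as_matrix().round(3))
```

```text
2.1667 [0.36279296 0.34966403 0.31382003] [[-0.328  0.945  0.   ]
 [ 0.945  0.328  0.   ]
 [ 0.     0.001 -1.   ]]
```

Request:
move_arm(series="-40 12 -8 0 0 6;-80 24 -16 0 0 12;-120 36 -24 0 0 18;-160 48 -32 0 0 24;-200 60 -40 0 0 30;-225 67 -46 0 0 30;-225 67 -46 0 0 30;-225 67 -46 0 0 30")

```text
time: 2.83
position: [0.5011, 0.1601, 0.3594]
tool_rot: [0.77, 0.638, 0.0, 0.0]
ft_force: [0.7, -0.3, 1.3]
grip_width: 0.0871
grip_force: 0.0
```

Run:
```python
from h import *
o=robot.get_obs();print(o['time'],o['position'],R.from_quat(o['tool_rot']).as_matrix().round(3))
p=snap('wrist','w1')
for t in ['chiller','plate','bar','pointer','mark']:
    for r in robot.tip_of(p,t)[:2]: print(t,np.round(r['xyz'],3),round(r['p'],2),np.round(proj(p,r['xyz'])[0]))
W=p['world_to_cam'];print('cam',-W[:3,:3].T@W[:3,3],W[2,:3]); np.savez('w1.npz',mtx=p['mtx'],world_to_cam=W)
```

```text
2.8333 [0.5010958  0.16013187 0.3594289 ] [[ 0.186  0.982  0.001]
 [ 0.982 -0.186  0.   ]
 [ 0.001  0.001 -1.   ]]
chiller [ 0.534  0.276 -0.003] 0.76 [283.  73.]
plate [0.537 0.278 0.03 ] 0.89 [286.  68.]
plate [0.596 0.211 0.02 ] 0.48 [338. 113.]
bar [0.522 0.22  0.012] 0.88 [282. 116.]
pointer [0.595 0.211 0.02 ] 0.97 [337. 113.]
mark [0.595 0.212 0.024] 0.71 [337. 112.]
mark [0.593 0.21  0.032] 0.65 [338. 114.]
cam [0.51362104 0.22667585 0.49952931] [-0.0456495  -0.24557395 -0.96830241]
```

View pics/w1.png

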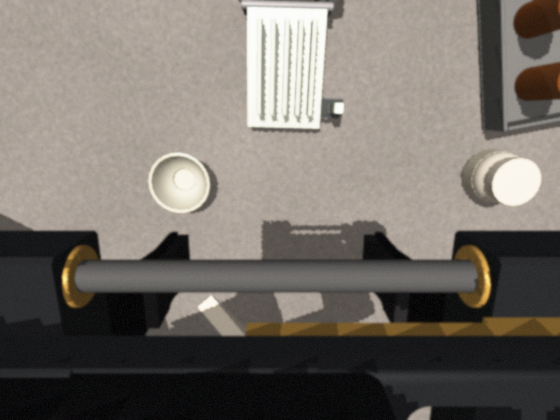

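The wrist picture shows the plate with its free-end corners near (248,128) and (321,131), the post at (338,108), and the dish at (180,183). I'll fit the chiller yaw from this.

Run:
```python
from h import *
from scipy.optimize import least_squares
p=dict(np.load('w1.npz')); im=cv2.imread('pics/w1.png')
# bright plate region
g=cv2.cvtColor(im,cv2.COLOR_BGR2GRAY)
c=im[0:145,235:360]; cv2.imwrite('pics/w1c.png',cv2.resize(c,None,fx=4.5,fy=4,interpolation=cv2.INTER_CUBIC))
a=np.array([ray(p,(248,128.5),.0245),ray(p,(321,131),.0245)]);print(a, np.linalg.norm(a[1]-a[0]),np.degrees(np.arctan2(*(a[1]-a[0])[[1,0]])))
def pl(x,y,z,C,th,s=.095):
    # plate-frame point -> world with sag s
    dy,dz=y-.072,z+.004
    y2=.072+np.cos(s)*dy-(-s)*0-(-np.sin(s))*dz*-1*-1*0+0; 
    y2=.072+np.cos(s)*dy-np.sin(s)*dz; z2=.034+np.sin(s)*dy+np.cos(s)*dz
    return np.array([C[0]+np.cos(th)*x-np.sin(th)*y2,C[1]+np.sin(th)*x+np.cos(th)*y2,z2])
for th in (-.11,-.15,-.19,-.23):
    C=(.535,.278); print(th,[np.round(proj(p,pl(x,y,z,C,th))[0],1).tolist() for x,y,z in [(-.048,-.0725,0),(.048,-.0725,0),(-.032,-.055,.028),(.032,-.055,.028),(-.032,.055,.028),(.032,.055,.028)]])
```

```text
[[0.47345225 0.21314977 0.0245    ]
 [0.56933896 0.19160484 0.0245    ]] 0.09827738494744213 -12.66356251059692
-0.11 [[252.6, 128.9], [323.9, 123.2], [262.7, 117.0], [313.8, 112.9], [254.0, 18.7], [310.0, 13.9]]
-0.15 [[250.3, 127.6], [321.8, 124.8], [260.8, 116.0], [312.0, 114.0], [255.8, 17.4], [311.8, 15.1]]
-0.19 [[248.1, 126.2], [319.6, 126.3], [258.9, 115.0], [310.1, 115.1], [257.6, 16.1], [313.7, 16.3]]
-0.23 [[246.0, 124.6], [317.4, 127.7], [257.1, 113.9], [308.3, 116.1], [259.4, 14.9], [315.4, 17.6]]
```

View pics/w1c.png

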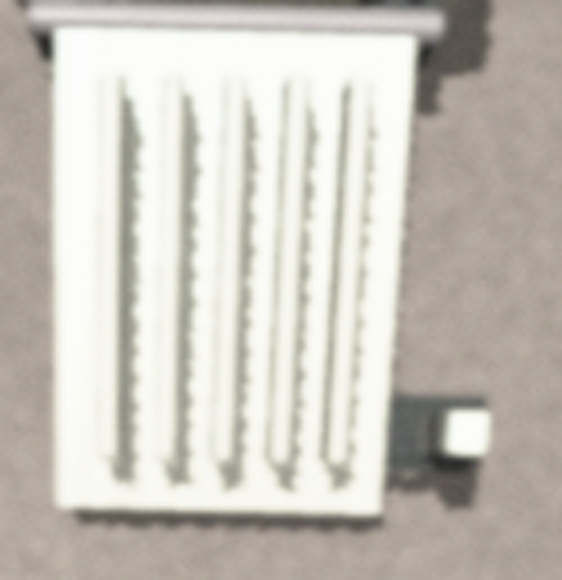

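```bash
cat >> h.py <<'E'
def pl(x,y,z,C,th,s=.095):
    dy,dz=y-.072,z+.004
    y2=.072+np.cos(s)*dy-np.sin(s)*dz; z2=.034+np.sin(s)*dy+np.cos(s)*dz
    return ch(x,y2,z2,C,th)
def ch(x,y,z,C,th):
    return np.array([C[0]+np.cos(th)*x-np.sin(th)*y,C[1]+np.sin(th)*x+np.cos(th)*y,z])
E
python3 - <<'E'
from h import *
from scipy.optimize import least_squares
p=dict(np.load('w1.npz'))
P=[(-.048,-.0725,0),(.048,-.0725,0),(-.032,-.055,.028),(.032,-.055,.028),(-.032,.055,.028),(.032,.055,.028)]
U=np.array([(247.4,127),(319.9,128.3),(259,115),(310.6,116.3),(259.4,19.0),(315.4,19.6),(338.6,108)])
f=lambda v:(np.array([proj(p,pl(*q,v[:2],v[2]))[0] for q in P]+[proj(p,ch(.066,-.046,.062,v[:2],v[2]))[0]])-U).ravel()
r=least_squares(f,[.535,.278,-.2]);print(r.x,np.round(r.fun,1))
C,th=r.x[:2],r.x[2]
print(ch(0,-.064,.01,C,th),ch(.066,-.046,.034,C,th))
print('heel pre (thin at y=-.1)',ch(0,-.26,.03,C,th),'final',ch(0,-.131,.03,C,th))
print(rel([.55,-.23,.33]))
# block, wedge yaw from initial images later
E
```

```text
[ 0.53567047  0.27579434 -0.20661674] [ 0.6  0.1 -0.4  0.2  0.   1.2 -0.4  0.9 -0.1 -1.4 -0.1 -0.8  0.5  0.2]
[0.52254088 0.21315558 0.01      ] [0.5908298  0.21723285 0.034     ]
heel pre (thin at y=-.1) [0.48233152 0.02132438 0.03      ] final [0.50879585 0.14758063 0.03      ]
[-376.98409875  121.07901842   28.84395808]
```

Request:
move_arm(series="-40 0 3 0 0 7;-80 0 6 0 0 14;-120 0 9 0 0 21;-160 -1 12 0 0 28;-200 -1 15 0 0 35;-240 -1 18 0 0 42;-280 -2 21 0 0 49;-320 -2 24 0 0 56")

```text
time: 3.8
position: [0.4388, -0.1533, 0.3352]
tool_rot: [0.98, 0.201, 0.0, 0.0]
ft_force: [1.4, -0.4, 0.1]
grip_width: 0.0863
grip_force: 0.0
```

Run:
```python
from h import *
print(rel([.425,-.231,.33]),R.from_quat(robot.get_obs()['tool_rot']).as_matrix().round(3)[:,1])
```

```text
[-43.33483939  65.90842028   5.18012197] [ 0.394 -0.919  0.   ]
```

Request:
move_arm(series="-22 33 2 0 0 5;-43 66 5 0 0 5;-43 66 5 0 0 5;-43 66 5 0 0 5")

```text
time: 4.13
position: [0.4262, -0.2314, 0.3298]
tool_rot: [0.987, 0.159, -0.0, -0.0]
ft_force: [-0.2, -0.4, 0.3]
grip_width: 0.0868
grip_force: 0.0
```

Run:
```python
from h import *
p=snap('wrist','w2'); np.savez('w2.npz',mtx=p['mtx'],world_to_cam=p['world_to_cam'])
o=robot.get_obs();print(o['position'],R.from_quat(o['tool_rot']).as_matrix().round(3)[:,1])
for t in ['wedge','wedge_heel','block','grip']:
    for r in robot.tip_of(p,t)[:3]: print(t,np.round(r['xyz'],3),round(r['p'],2),np.round(proj(p,r['xyz'])[0]))
```

```text
[ 0.42623455 -0.2299314   0.32985111] [ 0.316 -0.949 -0.002]
wedge [ 0.378 -0.099 -0.002] 0.92 [173. 166.]
wedge [ 0.4   -0.397 -0.001] 0.9 [380. 218.]
wedge_heel [ 0.515 -0.208  0.03 ] 0.85 [280.  92.]
wedge_heel [ 0.388 -0.447  0.025] 0.8 [416. 242.]
wedge_heel [ 0.408 -0.14   0.024] 0.75 [204. 157.]
block [ 0.562 -0.398 -0.002] 0.85 [428. 106.]
grip [ 0.564 -0.39   0.064] 0.71 [448. 101.]
```

View pics/w2.png

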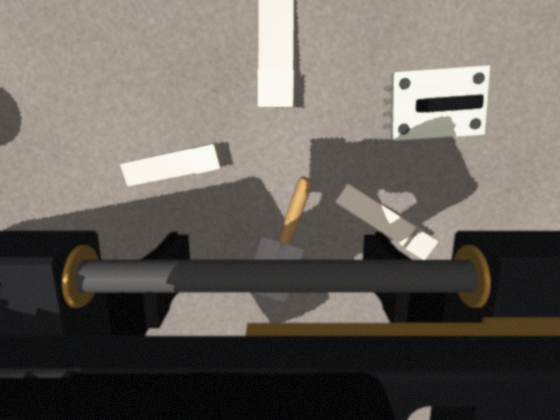

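The large wedge's heel top spans px (258,69) to (294,106). The block's slab corners are at (393,72), (488,66), (486,133) and (391,138).

Run:
```python
from h import *
p=dict(np.load('w2.npz'))
h=np.array([ray(p,u,.05) for u in [(258,69),(295,70),(293.5,106.5),(258,105.5)]]);c=h.mean(0)
d=(h[0]+h[1]-h[2]-h[3])[:2];w=(h[0]+h[3]-h[1]-h[2])[:2]
print('heel',c,np.linalg.norm(d)/2,np.linalg.norm(w)/2,np.degrees(np.arctan2(d[1],d[0])),np.degrees(np.arctan2(w[1],w[0]))-90)
l=[ray(p,(258,105.5),.05),ray(p,(258.3,69),.05)]
print(rel([c[0],c[1],.033]))
b=np.array([ray(p,u,.042) for u in [(393,72),(488,66),(486.5,133),(391,138)]]);print('block',b.mean(0))
e=(b[1]+b[2]-b[0]-b[3]);f=b[0]+b[1]-b[2]-b[3];print(np.linalg.norm(e)/2,np.linalg.norm(f)/2,np.degrees(np.arctan2(e[1],e[0])),np.degrees(np.arctan2(f[1],f[0])))
g=[ray(p,u,.08) for u in [(417,104.5),(483,101)]];print(np.mean(g,0),np.linalg.norm(g[1]-g[0]),np.degrees(np.arctan2(*(g[1]-g[0])[[1,0]])))
# thin end in first images
```

```text
heel [ 0.51678938 -0.20196698  0.05      ] 0.040128050923470444 0.04186592160979518 17.07714119377432 16.793911701960525
[ 93.83059263   3.5689775  297.29528317]
block [ 0.56210324 -0.39155867  0.042     ]
0.11263581362631585 0.07631351552811562 -68.51051750869284 23.505712521048807
[ 0.55958334 -0.38609511  0.08      ] 0.07108783763841643 -68.7603694085851
```

Request:
move_arm(series="40 2 20 0 0 1;80 4 40 0 0 1.4;94 4 75 0 0 1.4;94 4 115 0 0 1.4;94 4 156 0 0 1.4;94 4 197 0 0 1.4;94 4 235 0 0 1.4;94 4 265 0 0 1.4")

```text
time: 5.05
position: [0.5164, -0.2021, 0.0627]
tool_rot: [0.989, 0.15, -0.001, -0.001]
ft_force: [-0.1, -0.3, 0.4]
grip_width: 0.0869
grip_force: 0.0
```

Run:
```python
from h import *
print(rel([.5168,-.202,.033]))
```

```text
[ 0.48002989  0.03555343 29.68829331]
```

Request:
move_arm(series="0 0 15 0 0 0;0 0 29 0 0 0;0 0 29 0 0 0;0 0 29 0 0 0")

```text
time: 5.38
position: [0.5169, -0.2031, 0.0358]
tool_rot: [0.989, 0.149, -0.001, -0.001]
ft_force: [0.1, -1.0, 0.5]
grip_width: 0.0872
grip_force: 0.0
```

Request:
move_arm(series="0 0 0 0 0 0;0 0 0 0 0 0;0 0 0 0 0 0;0 0 0 0 0 0;0 0 0 0 0 0;0 0 0 0 0 0;0 0 0 0 0 0;0 0 0 0 0 0", jaw=0, newtons=30)

```text
time: 6.05
position: [0.5164, -0.2041, 0.0362]
tool_rot: [0.989, 0.148, -0.0, -0.0]
ft_force: [-0.5, 2.2, 1.5]
grip_width: 0.0416
grip_force: 0.7
```

Request:
move_arm(series="0 0 0 0 0 0;0 0 0 0 0 0;0 0 -15 0 0 0;0 0 -35 0 0 0;0 0 -50 0 0 0;0 0 -50 0 0 0", newtons=40)

```text
time: 6.55
position: [0.5186, -0.2056, 0.0884]
tool_rot: [0.989, 0.148, 0.002, 0.002]
ft_force: [0.1, 0.1, -1.4]
grip_width: 0.0397
grip_force: 39.5
```

Run:
```python
from h import *
print(rel([.4823,.0213,.083]),R.from_quat(robot.get_obs()['tool_rot']).as_matrix().round(3)[:,0])
```

```text
[  31.9182089  -227.55398143    4.4622525 ] [0.956 0.294 0.004]
```

Request:
move_arm(series="4 -27 0 0 0 -7;8 -54 0 0 0 -14;12 -80 0 0 0 -21;16 -107 0 0 0 -28;20 -134 0 0 0 -35;24 -160 0 0 0 -42;28 -190 0 0 0 -49;32 -227 0 0 0 -56")

```text
time: 7.22
position: [0.4815, 0.0222, 0.0853]
tool_rot: [0.802, 0.597, 0.0, 0.001]
ft_force: [1.5, 0.0, -2.0]
grip_width: 0.0398
grip_force: 39.5
```

Run:
```python
from h import *
print(rel([.4823,.0213,.083]),R.from_quat(robot.get_obs()['tool_rot']).as_matrix().round(3)[:,0])
```

```text
[-0.58650224  1.04229701  2.31476232] [ 0.287  0.958 -0.   ]
```

Request:
move_arm(series="0 1 0 0 0 -4.9;0 1 0 0 0 -4.9;0 1 15 0 0 -4.9;0 1 30 0 0 -4.9;0 1 42 0 0 -4.9;0 1 42 0 0 -4.9;0 1 42 0 0 -4.9")

```text
time: 7.8
position: [0.4819, 0.0208, 0.0433]
tool_rot: [0.778, 0.628, -0.0, -0.0]
ft_force: [-0.4, -0.7, -1.8]
grip_width: 0.04
grip_force: 39.5
```

Run:
```python
from h import *
p=snap('wrist','w3'); np.savez('w3.npz',mtx=p['mtx'],world_to_cam=p['world_to_cam'])
o=robot.get_obs();M=R.from_quat(o['tool_rot']).as_matrix().round(3);print(o['position'],M,o['ft_force'])
C,th=[.5357,.2758],-.2066
print('pred thin corners',proj(p,[ch(-.02,-.1,.004,C,th),ch(.02,-.1,.004,C,th)]),'plate',proj(p,[pl(-.048,-.0725,0,C,th),pl(.048,-.0725,0,C,th)]))
```

```text
[0.48223136 0.02087658 0.0439195 ] [[ 0.211  0.978  0.   ]
 [ 0.978 -0.211 -0.   ]
 [-0.     0.    -1.   ]] [ 0.0390309  -0.1797447  -0.93523342]
pred thin corners [[ 228.2671964  -107.86313578]
 [ 320.29262262 -108.61356111]] plate [[ 139.37624366 -234.52699525]
 [ 407.64297852 -236.94502994]]
```

View pics/w3.png

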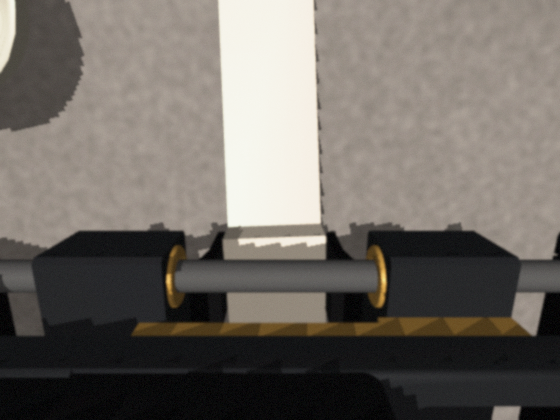

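The wedge is held roughly straight. Its middle runs from px (274.5,225) to (267,0), and the dish is clear of it at the upper left. I'll check its alignment.

Run:
```python
from h import *
p=dict(np.load('w3.npz'));C,th=np.array([.5357,.2758]),-.2066
def loc(X): d=X[:2]-C; c,s=np.cos(th),np.sin(th); return np.round([c*d[0]+s*d[1],-s*d[0]+c*d[1]],4)
for u,z in [((229,225),.042),((320,225),.042),((219,0),.0255),((315,0),.0255)]: print(loc(ray(p,u,z)))
print('tcp',loc(np.array([.4822,.0209])))
```

```text
[-0.0203 -0.2395]
[ 0.0188 -0.2398]
[-0.0229 -0.1481]
[ 0.0164 -0.1484]
tcp [-1.000e-04 -2.605e-01]
```

Request:
move_arm(series="0 0 4 0 0 0;0 0 7 0 0 0;0 0 7 0 0 0;0 0 7 0 0 0")

```text
time: 8.18
position: [0.4819, 0.0216, 0.0373]
tool_rot: [0.777, 0.629, 0.0, 0.0]
ft_force: [0.7, 0.4, -2.0]
grip_width: 0.0399
grip_force: 39.5
```

Request:
move_arm(series="0 0 1.5 0 0 1.5;0 0 1.5 0 0 1.5;15 0 1.5 0 0 1.5;30 -0.5 1.5 0 0 1.5;45 -1 1.5 0 0 1.5;55 -1 1.5 0 0 1.5;60 -1 1.5 0 0 1.5;60 -1 1.5 0 0 1.5")

```text
time: 8.85
position: [0.4938, 0.0816, 0.0362]
tool_rot: [0.785, 0.619, 0.001, 0.0]
ft_force: [0.5, 3.7, 4.6]
grip_width: 0.0397
grip_force: 39.5
```

Run:
```python
from h import *
C,th=np.array([.5357,.2758]),-.2066
o=robot.get_obs();M=R.from_quat(o['tool_rot']).as_matrix().round(3);print(o['position'],M[:,0],o['ft_force'])
d=o['position'][:2]-C; c,s=np.cos(th),np.sin(th); print([c*d[0]+s*d[1],-s*d[0]+c*d[1]])
for n in('scene','side','wrist'):
  p=snap(n)
  for t in ['wedge','pointer']:
    for r in robot.tip_of(p,t)[:3]: print(n,t,np.round(r['xyz'],4),round(r['p'],2))
```

```text
[0.49383133 0.08162384 0.03618614] [0.233 0.972 0.001] [0.45322084 3.7117182  4.58859667]
[np.float64(-0.0011462792727607446), np.float64(-0.1986354794276983)]
scene wedge [ 4.017e-01 -3.945e-01 -1.000e-04] 0.77
scene wedge [0.5093 0.1552 0.0038] 0.68
scene wedge [ 0.3831 -0.1015 -0.0033] 0.64
scene pointer [0.5943 0.2113 0.0221] 0.56
scene pointer [ 0.5618 -0.3904  0.0636] 0.25
side wedge [ 0.5075  0.1481 -0.    ] 0.85
side wedge [ 0.4031 -0.3949  0.0068] 0.8
wrist wedge [ 0.5114  0.1491 -0.0021] 0.88
wrist pointer [5.109e-01 1.510e-01 3.000e-04] 0.21
```

Request:
move_arm(series="10 -0.5 0 0 0 0;20 -1 0 0 0 0;30 -1 0 0 0 0;40 -1 0 0 0 0;50 -1.5 0 0 0 0;58 -2 0 0 0 0;60 -2 0 0 0 0;60 -2 0 0 0 0")

```text
time: 9.97
position: [0.5048, 0.1376, 0.0362]
tool_rot: [0.785, 0.619, -0.001, 0.0]
ft_force: [-1.7, -6.2, 7.3]
grip_width: 0.0398
grip_force: 39.5
```

Run:
```python
from h import *
C,th=np.array([.5357,.2758]),-.2066
o=robot.get_obs();M=R.from_quat(o['tool_rot']).as_matrix().round(3);print(o['position'],M[:,0],o['ft_force'])
d=o['position'][:2]-C; c,s=np.cos(th),np.sin(th); print([c*d[0]+s*d[1],-s*d[0]+c*d[1]])
ims=[]
for n in('scene','side','wrist'):
  p=snap(n); 
  u=proj(p,ch(.066,-.046,.034,C,th))[0]; print(n,u); x,y=int(u[0]),int(u[1])
  if n!='wrist': ims.append(cv2.resize(p['img'][max(0,y-50):y+50,max(0,x-60):x+60,::-1],(480,400),interpolation=cv2.INTER_CUBIC))
  for t in ['wedge','pointer','mark','bar']:
    for r in robot.tip_of(p,t)[:2]: print(n,t,np.round(r['xyz'],4),round(r['p'],2),proj(p,r['xyz'])[0].round(1))
cv2.imwrite('pics/p1.png',cv2.resize(np.hstack(ims),(800,333)))
```

```text
[0.50482284 0.13760617 0.0361715 ] [ 0.233  0.972 -0.002] [-1.67780728 -6.21924858  7.34475248]
[np.float64(-0.0018723590101872578), np.float64(-0.14158893799312505)]
scene [332.207974   318.34041072]
scene wedge [ 0.3851 -0.0958 -0.0027] 0.95 [327.1 214.4]
scene wedge [5.194e-01 2.071e-01 3.000e-04] 0.86 [359.7 312.8]
scene pointer [0.594  0.2098 0.0315] 0.89 [328.1 317.1]
scene mark [0.5905 0.2101 0.0342] 0.86 [330.  315.4]
side [293.4727033  163.36280094]
side wedge [ 0.5174  0.2045 -0.0033] 0.98 [265.2 179.7]
side wedge [ 0.4062 -0.398   0.0054] 0.97 [207.2 369.6]
side pointer [0.5895 0.2057 0.031 ] 0.84 [293.3 166.6]
side mark [0.5892 0.2074 0.0385] 0.74 [293.1 163.7]
side bar [0.5235 0.2106 0.0147] 0.7 [267.3 172.3]
side bar [0.3695 0.1603 0.0033] 0.41 [206. 189.]
wrist [448.7272686  30.4850629]
wrist wedge [ 0.5184  0.2042 -0.002 ] 0.81 [271.  111.9]
wrist pointer [0.595  0.2095 0.0299] 0.59 [456.5  51.1]
wrist mark [0.5899 0.2103 0.0294] 0.8 [442.6  52.5]
wrist bar [0.5161 0.2172 0.0228] 0.6 [257.5  82.1]
```

View pics/p1.png

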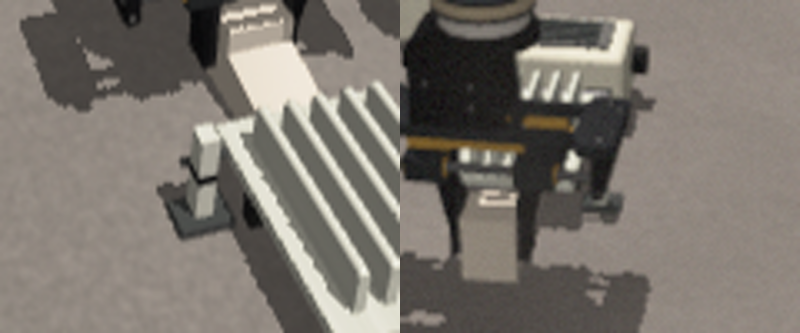

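Request:
move_arm(series="3 0 0 0 0 0;6 0 0 0 0 0;9 0 0 0 0 0;10.5 0 0 0 0 0;10.5 0 0 0 0 0;10.5 0 0 0 0 0;10.5 0 0 0 0 0")

```text
time: 11.3
position: [0.5069, 0.1469, 0.0362]
tool_rot: [0.785, 0.619, -0.002, 0.0]
ft_force: [-2.5, -9.6, 7.4]
grip_width: 0.0401
grip_force: 39.5
```

```bash
cat > m.py <<'E'
from h import *
C,th=np.array([.5357,.2758]),-.2066
o=robot.get_obs();M=R.from_quat(o['tool_rot']).as_matrix().round(3);print(o['time'],o['position'],M[:,0],o['ft_force'])
d=o['position'][:2]-C; c,s=np.cos(th),np.sin(th); print([c*d[0]+s*d[1],-s*d[0]+c*d[1]])
for n in('scene','side','wrist','scene'):
  p=snap(n)
  for t in ['wedge','pointer','mark']:
    for r in robot.tip_of(p,t)[:2]: print(n,t,np.round(r['xyz'],4),round(r['p'],2),proj(p,r['xyz'])[0].round(1))
E
python3 m.py
```

```text
11.3 [0.50688839 0.14694016 0.03616974] [ 0.233  0.972 -0.003] [-2.48532075 -9.59417979  7.43766536]
[np.float64(-0.0017654463991033167), np.float64(-0.13202973278785834)]
scene wedge [ 0.4009 -0.3961 -0.0008] 0.86 [267.3 167.5]
scene wedge [ 0.3851 -0.096  -0.0044] 0.57 [327.  214.9]
scene pointer [0.594  0.2068 0.0345] 0.69 [327.3 314.7]
scene mark [0.5906 0.2098 0.033 ] 0.6 [329.8 315.8]
scene mark [ 7.388e-01 -2.681e-01 -4.000e-04] 0.2 [171.3 218.5]
side wedge [ 0.3793 -0.0979 -0.0026] 0.98 [203.2 256.3]
side wedge [ 0.5204  0.217  -0.0015] 0.83 [266.2 176.6]
side pointer [0.5888 0.2023 0.0366] 0.86 [293.1 165.4]
side mark [0.5852 0.2129 0.0383] 0.8 [291.4 162.8]
wrist pointer [0.5951 0.2103 0.0341] 0.91 [459.5  73.8]
scene wedge [ 0.4015 -0.3947  0.0023] 0.95 [267.3 166.9]
scene wedge [ 0.3862 -0.099  -0.0018] 0.81 [326.  213.6]
scene pointer [0.5935 0.2074 0.0335] 0.86 [327.7 315.3]
scene mark [0.5922 0.2101 0.0335] 0.65 [329.2 316. ]
```

Request:
move_arm(series="-1 0 0 0 0 0;-2 0 0 0 0 0;-2 0 0 0 0 0;-2 0 0 0 0 0")

```text
time: 12.43
position: [0.5068, 0.1468, 0.0362]
tool_rot: [0.786, 0.619, -0.001, -0.0]
ft_force: [-1.5, 0.6, 7.6]
grip_width: 0.0399
grip_force: 39.6
```

Request:
move_arm(series="0 0 0 0 0 0;0 0 0 0 0 0;0 0 0 0 0 0;0 0 0 0 0 0;0 0 0 0 0 0", jaw=1)

```text
time: 12.85
position: [0.5075, 0.1475, 0.0354]
tool_rot: [0.786, 0.619, -0.0, -0.0]
ft_force: [0.8, 1.2, -0.5]
grip_width: 0.0653
grip_force: 0.0
```

Request:
move_arm(series="0 0 -15 0 0 0;0 0 -40 0 0 0;0 0 -80 0 0 0;0 0 -120 0 0 0;-10 0 -160 0 0 0;-30 0 -200 0 0 0;-40 0 -240 0 0 0;-40 0 -260 0 0 0")

```text
time: 13.52
position: [0.4989, 0.1073, 0.3]
tool_rot: [0.786, 0.618, 0.002, 0.002]
ft_force: [-0.9, 0.1, 1.0]
grip_width: 0.0869
grip_force: 0.0
```

```bash
cat >> m.py <<'E'
p=snap('wrist','w4');np.savez('w4.npz',mtx=p['mtx'],world_to_cam=p['world_to_cam'])
print('post',proj(p,ch(.066,-.046,.062,C,th)))
E
python3 m.py
```

```text
13.5167 [0.49892218 0.10734026 0.29998128] [0.235 0.972 0.001] [-0.91407517  0.05928905  1.03033466]
[np.float64(-0.0014389830642802248), np.float64(-0.17242164226452258)]
scene wedge [ 0.3867 -0.099  -0.004 ] 0.63 [325.8 214.4]
scene wedge [ 0.4019 -0.3958  0.0024] 0.54 [267.1 166.7]
scene pointer [0.5946 0.2089 0.0319] 0.69 [327.6 316.7]
scene mark [0.588  0.2094 0.0312] 0.91 [330.9 315.8]
side wedge [ 0.5218  0.2172 -0.0014] 0.93 [266.8 176.5]
side wedge [ 0.4058 -0.3945  0.0036] 0.92 [207.2 368.6]
side pointer [0.5896 0.2053 0.0339] 0.73 [293.3 165.7]
side pointer [ 0.537   0.2784 -0.0012] 0.72 [271.7 164.7]
side mark [0.5889 0.2115 0.0371] 0.78 [292.9 163.4]
wrist wedge [5.238e-01 2.159e-01 1.000e-04] 0.86 [277.5  75. ]
wrist wedge [ 3.784e-01 -9.960e-02  3.000e-04] 0.66 [230.  327.6]
wrist pointer [0.5955 0.2125 0.0343] 0.98 [343.1  58.4]
wrist mark [0.5862 0.2083 0.0326] 0.64 [335.1  64.8]
scene wedge [ 0.401  -0.3957  0.0026] 0.85 [267.3 166.6]
scene wedge [ 0.3863 -0.0981 -0.0041] 0.69 [326.1 214.6]
scene pointer [0.5912 0.2065 0.0301] 0.92 [328.3 315.8]
scene mark [0.5916 0.2101 0.0354] 0.66 [329.5 315.1]
post [[340.45765066  51.08987901]]
```

View pics/w4.png

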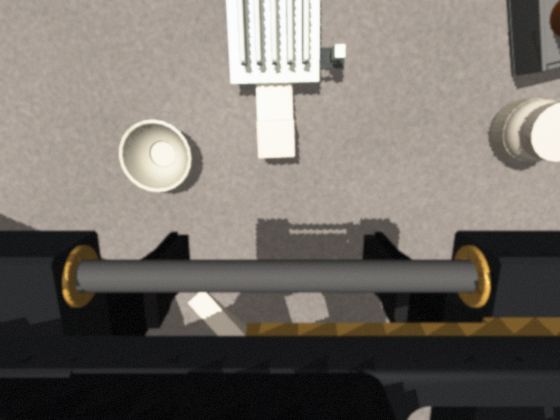

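The wedge stands under the plate. Its heel corners are at (257,121), (294,120), (295,157) and (259,158); the plate's front corners are at (230,83) and (319,81).

Run:
```python
from h import *
p=dict(np.load('w4.npz'));C,th=np.array([.5357,.2758]),-.2066
def loc(X): d=X[:2]-C; c,s=np.cos(th),np.sin(th); return np.round([c*d[0]+s*d[1],-s*d[0]+c*d[1]],4)
print([loc(ray(p,u,.05)).tolist() for u in [(257,121),(294,120),(295,157),(259,158)]])
print('level plate',proj(p,[ch(-.048,-.0725,.038,C,th),ch(.048,-.0725,.038,C,th),ch(0,-.055,.066,C,th)]))
for s in (0,.02): print(s,proj(p,pl(.066,-.058,-.004,C,th,s)))
print(rel([.52,-.30,.30]))
import glob
q=snap('side'); u=proj(q,ch(.066,-.046,.034,C,th))[0];x,y=map(int,u)
r=snap('scene');v=proj(r,ch(.066,-.046,.034,C,th))[0];X,Y=map(int,v)
f=lambda i,x,y:cv2.resize(i[y-20:y+20,x-20:x+20,::-1],(400,400),interpolation=cv2.INTER_CUBIC)
cv2.imwrite('pics/p2.png',np.hstack([f(q['img'],x,y),f(r['img'],X,Y)]))
```

```text
[[-0.0212, -0.1119], [0.019, -0.1121], [0.0194, -0.1522], [-0.0207, -0.1521]]
level plate [[231.43721262  84.36725768]
 [319.50567552  81.60646191]
 [274.87293945  62.22439191]]
0 [[335.62095699  67.3589651 ]]
0.02 [[335.22454229  67.63187519]]
[-392.27128387  116.99886815   -4.47905284]
```

View pics/p2.png

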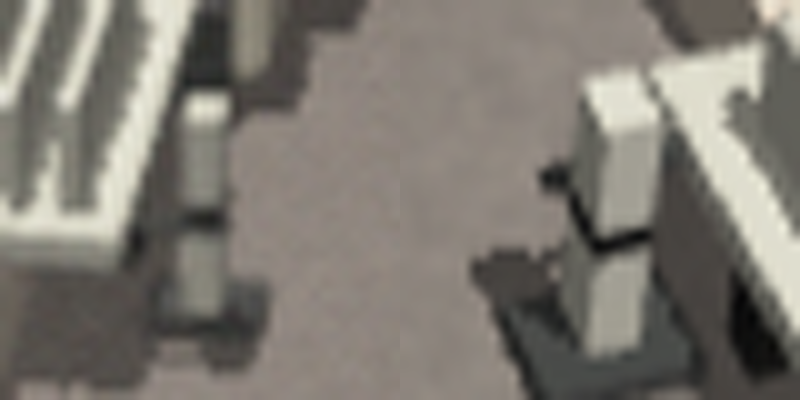

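The pointer sits within the band (left view, at (205,218)). Next is the block.

Request:
move_arm(series="-37 16 0 0 0 -5;-73 31 0 0 0 -10;-110 47 0 0 0 -15;-147 63 0 0 0 -20;-183 78 0 0 0 -25;-220 94 0 0 0 -30;-257 110 0 0 0 -35.6;-293 125 0 0 0 -35.6")

```text
time: 15.13
position: [0.5511, -0.2076, 0.2958]
tool_rot: [0.558, 0.83, 0.0, 0.0]
ft_force: [0.6, 0.3, -1.0]
grip_width: 0.087
grip_force: 0.0
```

Run:
```python
from h import *
print(rel([.598,-.483,.30]),robot.get_obs()['q'],R.from_quat(robot.get_obs()['tool_rot']).as_matrix().round(3)[:,0])
```

```text
[-272.62824695  -60.75935768   -4.06866391] [-5.49938374e-01  4.23876615e-01  1.46501111e+00 -1.31836642e-05
  1.25210795e+00 -9.37897794e-01] [-0.378  0.926 -0.   ]
```

Request:
move_arm(series="-40 -9 -2 0 0 0;-80 -18 -4 0 0 0;-120 -27 -4 0 0 0;-160 -36 -4 0 0 0;-200 -45 -4 0 0 0;-240 -54 -4 0 0 0;-273 -61 -4 0 0 0;-273 -61 -4 0 0 0")

```text
time: 15.8
position: [0.596, -0.4891, 0.2978]
tool_rot: [0.561, 0.828, -0.002, 0.001]
ft_force: [-0.8, -0.2, -0.8]
grip_width: 0.087
grip_force: 0.0
```

Run:
```python
from h import *
p=snap('wrist','w5'); np.savez('w5.npz',mtx=p['mtx'],world_to_cam=p['world_to_cam'])
o=robot.get_obs();print(o['time'],o['position'],R.from_quat(o['tool_rot']).as_matrix().round(3)[:,0])
for t in ['block','grip']:
    for r in robot.tip_of(p,t)[:3]: print(t,np.round(r['xyz'],3),round(r['p'],2),np.round(proj(p,r['xyz'])[0]))
u=proj(p,[[.561,-.39,.06]])[0];x,y=map(int,u);x0,y0=max(0,x-100),max(0,y-75);print(x0,y0)
cv2.imwrite('pics/w5c.png',cv2.resize(p['img'][y0:y0+150,x0:x0+200,::-1],(800,600),interpolation=cv2.INTER_CUBIC))
```

```text
15.85 [ 0.59609148 -0.48522186  0.29781119] [-0.372  0.928  0.   ]
block [ 0.563 -0.394 -0.003] 0.88 [280.  83.]
block [ 0.734 -0.272 -0.002] 0.19 [455.  37.]
180 0
```

View pics/w5c.png

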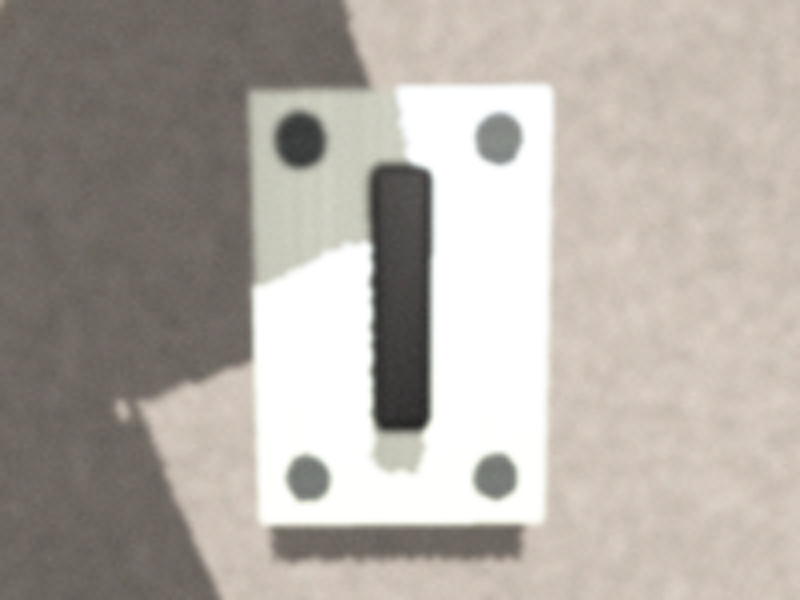

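The crop shows the slab corners at crop px (249,90), (553,85), (545,523) and (261,523). The grip runs from (402,168) to (402,430).

Run:
```python
from h import *
p=dict(np.load('w5.npz'))
b=np.array([ray(p,u,.042) for u in [(242.25,22.3),(318.25,21.4),(316.25,130.75),(245.25,130.75)]]);print('slab',b.mean(0))
e=b[1]+b[2]-b[0]-b[3];f=b[0]+b[1]-b[2]-b[3];A=lambda v:np.degrees(np.arctan2(v[1],v[0]));print(np.linalg.norm(e)/2,np.linalg.norm(f)/2,A(e),A(f)-90)
g=[ray(p,u,.08) for u in [(280.5,107.5),(280.5,42)]];print(np.mean(g,0),A(g[1]-g[0])-90)
o=robot.get_obs();print(A(R.from_quat(o['tool_rot']).as_matrix()[:,1]))
print(rel([*((b.mean(0)+np.mean(g,0))[:2]/2),.071]))
```

```text
slab [ 0.56258959 -0.39237063  0.042     ]
0.07930164123809202 0.11105820280941284 22.02239911392665 22.201065332968795
[ 0.5623832  -0.39310338  0.08      ] 21.916281588973604
22.02157809580954
[ 94.17050401   1.4943225  227.94032998]
```

Request:
move_arm(series="38 1 10 0 0 0;76 1.5 25 0 0 0;94 1.5 60 0 0 0;94 1.5 100 0 0 0;94 1.5 140 0 0 0;94 1.5 180 0 0 0;94 1.5 210 0 0 0;94 1.5 226 0 0 0")

```text
time: 16.62
position: [0.5613, -0.3893, 0.07]
tool_rot: [0.558, 0.83, 0.001, -0.004]
ft_force: [-0.0, -0.2, -0.0]
grip_width: 0.0873
grip_force: 0.0
```

Request:
move_arm(series="0 0 0 0 0 0;0 0 0 0 0 0")

```text
time: 16.78
position: [0.5631, -0.3917, 0.0736]
tool_rot: [0.558, 0.83, 0.0, -0.001]
ft_force: [0.1, 0.0, 0.5]
grip_width: 0.0872
grip_force: 0.0
```

Run:
```python
from h import *
print(rel([.5625,-.3927,.070]))
```

```text
[-0.67689988 -0.87710316  3.59872736]
```

Request:
move_arm(series="-0.5 -1 2.5 0 0 0;-0.5 -1 2.5 0 0 0;-0.5 -1 2.5 0 0 0;-0.5 -1 2.5 0 0 0;-0.5 -1 2.5 0 0 0;-0.5 -1 2.5 0 0 0;-0.5 -1 2.5 0 0 0;-0.5 -1 2.5 0 0 0", jaw=0, newtons=50)

```text
time: 17.45
position: [0.5623, -0.3945, 0.0712]
tool_rot: [0.559, 0.829, 0.0, 0.0]
ft_force: [-0.1, 0.1, -0.7]
grip_width: 0.0417
grip_force: 0.0
```

Request:
move_arm(series="0 0 0 0 0 0;0 0 0 0 0 0;0 0 0 0 0 0;0 0 0 0 0 0;0 0 0 0 0 0;0 0 0 0 0 0")

```text
time: 17.95
position: [0.5624, -0.3944, 0.0711]
tool_rot: [0.559, 0.829, 0.0, 0.0]
ft_force: [0.1, -1.0, -0.9]
grip_width: 0.0159
grip_force: 50.0
```

Request:
move_arm(series="0 0 -10 0 0 0;0 0 -30 0 0 0;0 0 -60 0 0 0;0 0 -95 0 0 0;0 0 -130 0 0 0;0 0 -150 0 0 0;0 0 -150 0 0 0;0 0 -150 0 0 0")

```text
time: 18.62
position: [0.5622, -0.3943, 0.2218]
tool_rot: [0.559, 0.829, -0.0, 0.0]
ft_force: [0.6, 0.8, -6.1]
grip_width: 0.0158
grip_force: 50.0
```

Run:
```python
from h import *
C,th=np.array([.5357,.2758]),-.2066
o=robot.get_obs();M=R.from_quat(o['tool_rot']).as_matrix();print(M.round(3))
print(rel([*ch(0,-.05,0,C,th)[:2],.225]))
```

```text
[[-0.376  0.927  0.001]
 [ 0.927  0.376 -0.001]
 [-0.001  0.    -1.   ]]
[589.50592906 199.27878608  -3.73456948]
```

Request:
move_arm(series="20 7 0 0 0 3;55 18 0 0 0 7;92 31 0 0 0 12;130 44 0 0 0 17;168 57 0 0 0 22;206 70 0 0 0 27;244 83 0 0 0 32;282 95 0 0 0 33.8")

```text
time: 19.28
position: [0.5419, -0.0948, 0.2181]
tool_rot: [0.777, 0.63, -0.002, -0.003]
ft_force: [1.0, -0.3, -5.2]
grip_width: 0.0154
grip_force: 50.0
```

Run:
```python
from h import *
C,th=np.array([.5357,.2758]),-.2066
o=robot.get_obs();M=R.from_quat(o['tool_rot']).as_matrix();print(M.round(3))
print(rel([*ch(0,-.10,0,C,th)[:2],.225]))
```

```text
[[ 0.207  0.978 -0.006]
 [ 0.978 -0.207  0.003]
 [ 0.001 -0.007 -1.   ]]
[261.24117071 -82.68607556  -6.00541266]
```

Request:
move_arm(series="35 -8 0 0 0 0;73 -17 0 0 0 0;112 -26 0 0 0 0;150 -35 0 0 0 0;189 -44 0 0 0 0;227 -53 0 0 0 0;265 -61 0 0 0 0;300 -70 0 0 0 0")

```text
time: 19.95
position: [0.5344, 0.2124, 0.218]
tool_rot: [0.776, 0.631, -0.003, -0.002]
ft_force: [1.1, 0.5, -5.1]
grip_width: 0.0157
grip_force: 50.0
```

Run:
```python
from h import *
C,th=np.array([.5357,.2758]),-.2066
o=robot.get_obs();M=R.from_quat(o['tool_rot']).as_matrix();print(o['time'],M.round(3))
print(rel([*ch(0,-.0015,0,C,th)[:2],.19]))
```

```text
19.95 [[ 0.203  0.979 -0.007]
 [ 0.979 -0.203 -0.001]
 [-0.002 -0.006 -1.   ]]
[ 60.94224131 -11.49332909  27.941471  ]
```

Request:
move_arm(series="20 -4 5 0 0 0;40 -8 15 0 0 0;56 -11 24 0 0 0;60 -11.5 28 0 0 0;60 -11.5 28 0 0 0;60 -11.5 28 0 0 0;60 -11.5 28 0 0 0")

```text
time: 20.53
position: [0.5376, 0.2704, 0.1924]
tool_rot: [0.776, 0.631, -0.001, -0.0]
ft_force: [-0.1, -0.1, -6.2]
grip_width: 0.0153
grip_force: 50.0
```

```bash
cat > k.py <<'E'
from h import *
import sys
C,th=np.array([.5357,.2758]),-.2066
o=robot.get_obs();M=R.from_quat(o['tool_rot']).as_matrix();print(o['time'],o['position'],np.degrees(np.arctan2(M[1,0],M[0,0])),M[:,2].round(4),o['ft_force'].round(1))
print(rel([*ch(0,-.0015,0,C,th)[:2],.109]))
E
cat > k2.py <<'E'
from k import *
for n in ('scene','side','wrist'):
  p=snap(n,sys.argv[1]+n)
  for t in ['block','grip','plate']:
    for r in robot.tip_of(p,t)[:1]: print(n,t,np.round(r['xyz'],4),round(r['p'],2),proj(p,r['xyz'])[0].round(1))
  u=proj(p,ch(0,-.03,.08,C,th))[0]; x,y=map(int,u);print(n,x,y)
E
python3 k2.py a; cp pics/awrist.png pics/a.png
```

```text
20.5333 [0.53759612 0.27037914 0.19239812] 78.21073951238702 [-0.0018 -0.0012 -1.    ] [-0.1 -0.1 -6.2]
[ 3.54659017 -2.83684651 83.39725001]
scene block [0.5387 0.2697 0.122 ] 0.63 [383.4 290. ]
scene grip [0.5325 0.2731 0.1858] 0.79 [394.3 258.3]
scene 374 297
side block [0.5386 0.272  0.1182] 0.65 [271.3 124.6]
side grip [0.5399 0.2717 0.1899] 0.64 [271.1  97.9]
side plate [0.5356 0.2804 0.042 ] 0.96 [270.7 149.9]
side 268 142
wrist block [0.5364 0.2696 0.1197] 0.8 [273.6 223.5]
wrist grip [0.5374 0.2744 0.1885] 0.77 [272.7 260.4]
wrist 271 237
```

View pics/a.png

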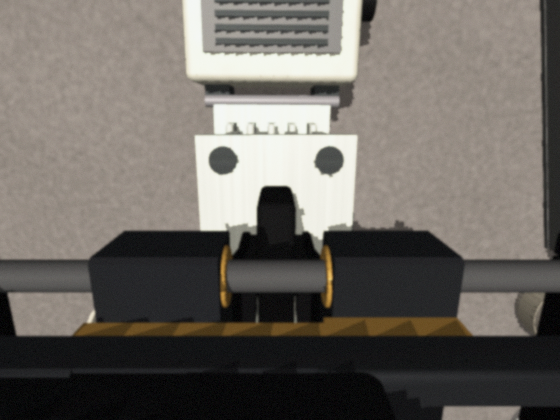

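The view shows the slab's front corners at (195,136) and (357,136). The plate fins' ends are at x≈232, 252, 271.5, 292 and 311, row ≈127.

Run:
```python
from h import *
C,th=np.array([.5357,.2758]),-.2066
im=cv2.imread('pics/awrist.png')
cv2.imwrite('pics/ac.png',cv2.resize(im[75:150,185:370],(800,324*800//800),interpolation=cv2.INTER_CUBIC))
p=snap('wrist')
def loc(X): d=X[:2]-C; c,s=np.cos(th),np.sin(th); return np.round([c*d[0]+s*d[1],-s*d[0]+c*d[1]],4)
print('slab',[loc(ray(p,u,.163)) for u in [(195,136),(357,136)]])
print('fins end top',[loc(ray(p,u,.060)) for u in [(232,127),(252,127),(271.5,127),(292,127),(311,127)]])
print('hinge plate edges',[loc(ray(p,u,.038)) for u in [(214,115),(330,115)]])
print('pred fins',[proj(p,ch(x,.055,.062,C,th))[0].round(1).tolist() for x in(-.032,0,.032)])
```

```text
slab [array([-0.0361,  0.053 ]), array([0.0424, 0.0531])]
fins end top [array([-0.0308,  0.0531]), array([-0.0153,  0.0531]), array([-0.0002,  0.0532]), array([0.0156, 0.0532]), array([0.0303, 0.0532])]
hinge plate edges [array([-0.0481,  0.0619]), array([0.0479, 0.0621])]
pred fins [[230.0, 124.6], [271.8, 124.7], [313.6, 124.7]]
```

View pics/ac.png

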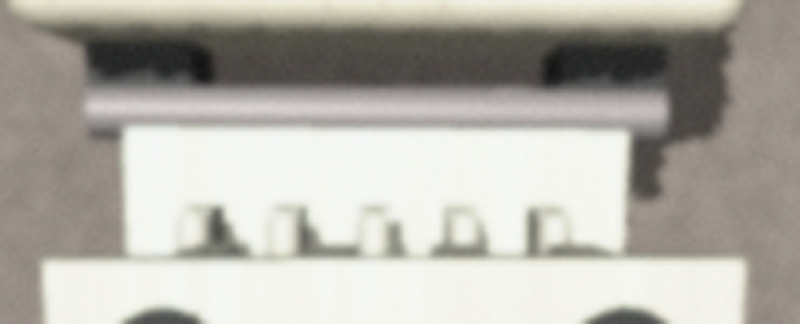

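The block is about 3 mm off in +x and 2 mm short in y. I'll correct that, come down to just above the fins and verify numerically.

Request:
move_arm(series="1 -1.5 0 0 0 0;2.2 -3 10 0 0 0;2.2 -3 25 0 0 0;2.2 -3 38 0 0 0;2.2 -3 43 0 0 0;2.2 -3 43 0 0 0;2.2 -3 43 0 0 0")

```text
time: 21.77
position: [0.5353, 0.2745, 0.1497]
tool_rot: [0.776, 0.631, -0.0, -0.0]
ft_force: [-0.2, 0.3, -4.9]
grip_width: 0.0156
grip_force: 50.0
```

Run:
```python
from k import *
p=snap('wrist'); g=cv2.cvtColor(p['img'],cv2.COLOR_RGB2GRAY).astype(float); cv2.imwrite('pics/b.png',g)
zs=o['position'][2]-.0711+.042
for s in(-.039,.039):
  print(s,proj(p,[ch(s,y,zs,C,th) for y in(.055,.04)]).round(1).tolist())
u=proj(p,ch(0,.035,zs,C,th))[0]; r=int(u[1]); row=cv2.GaussianBlur(g,(1,7),0)[r]
d=np.diff(cv2.GaussianBlur(row[None],(5,1),0)[0]); 
print(r,[(i,round(d[i])) for i in range(150,420) if abs(d[i])>8 and abs(d[i])==max(abs(d[i-3:i+4]))])
```

```text
21.7667 [0.53532525 0.27448969 0.14970887] 78.26490653111443 [-7.e-04 -2.e-04 -1.e+00] [-0.2  0.3 -4.9]
[-0.12760358  0.12608473 40.70883512]
-0.039 [[195.1, 136.7], [196.8, 167.6]]
0.039 [[357.1, 137.0], [355.2, 167.9]]
177 [(196, 28), (220, -10), (354, -25)][ WARN:0@0.206] global loadsave.cpp:1063 imwrite_ Unsupported depth image for selected encoder is fallbacked to CV_8U.
```

Request:
move_arm(series="0 0 5 0 0 0;0 0 9 0 0 0;0 0 12 0 0 0;0 0 15 0 0 0;0 0 18 0 0 0;0 0 21 0 0 0;0 0 24 0 0 0;0 0 24 0 0 0")

```text
time: 22.48
position: [0.535, 0.2742, 0.1254]
tool_rot: [0.776, 0.631, -0.001, -0.0]
ft_force: [-0.8, -0.7, -6.1]
grip_width: 0.0159
grip_force: 50.0
```

```bash
python3 k.py
```

```text
22.4833 [0.53501565 0.27419961 0.12537398] 78.25430045680149 [-1.4e-03 -4.0e-04 -1.0e+00] [-0.8 -0.7 -6.1]
[ 0.2176003   0.36268048 16.37338162]
```

Engaged 12 mm with no contact force. I'll continue down slowly.

Request:
move_arm(series="0 0 3 0 0 0;0 0 6 0 0 0;0 0 9 0 0 0;0 0 11 0 0 0;0 0 13 0 0 0;0 0 14 0 0 0;0 0 14 0 0 0;0 0 14 0 0 0")

```text
time: 23.15
position: [0.5355, 0.2744, 0.1121]
tool_rot: [0.776, 0.631, 0.0, 0.0]
ft_force: [1.1, 0.0, -5.0]
grip_width: 0.0152
grip_force: 50.0
```

```bash
python3 k.py
```

```text
23.15 [0.53550458 0.27439082 0.11214586] 78.2600203563927 [ 0. -0. -1.] [ 1.1  0.  -5. ]
[-0.08048215 -0.09803523  3.14586116]
```

Request:
move_arm(series="0 0 1 0 0 0;0 0 1.5 0 0 0;0 0 2 0 0 0;0 0 2.5 0 0 0;0 0 2.5 0 0 0;0 0 2.5 0 0 0;0 0 2.5 0 0 0")

```text
time: 23.73
position: [0.5355, 0.2744, 0.1097]
tool_rot: [0.776, 0.631, 0.0, -0.0]
ft_force: [-0.2, 0.7, -5.5]
grip_width: 0.0156
grip_force: 50.0
```

Request:
move_arm(series="0 0 0.5 0 0 0;0 0 1 0 0 0;0 0 1 0 0 0;0 0 1 0 0 0")

```text
time: 24.07
position: [0.5356, 0.2743, 0.1089]
tool_rot: [0.776, 0.631, 0.0, 0.0]
ft_force: [-0.7, 0.1, -3.0]
grip_width: 0.0153
grip_force: 50.0
```

```bash
python3 k.py
```

```text
24.0667 [0.53559905 0.2743397  0.10893487] 78.25881812803517 [ 4.e-04  0.e+00 -1.e+00] [-0.7  0.1 -3. ]
[-0.04969894 -0.20081243 -0.06520023]
```

Request:
move_arm(series="0 0 0.5 0 0 0;0 0 0.8 0 0 0;0 0 0.8 0 0 0;0 0 0.8 0 0 0;0 0 0.8 0 0 0")

```text
time: 24.48
position: [0.5356, 0.2743, 0.1088]
tool_rot: [0.776, 0.631, 0.0, 0.0]
ft_force: [-2.3, -1.9, 5.7]
grip_width: 0.0156
grip_force: 50.0
```

Run:
```python
from k import *
# measure slab far edge row and side edges in wrist
p=snap('wrist'); g=cv2.GaussianBlur(cv2.cvtColor(p['img'],cv2.COLOR_RGB2GRAY).astype(np.float32),(3,3),0)
print([proj(p,ch(x,.055,z,C,th))[0].round(1).tolist() for x,z in((-.039,.08),(.039,.08),(0,.066))])
for c in(215,300,340): print(c,[(i,round(float(d))) for i,d in enumerate(np.diff(g[:230,c])) if i>90 and abs(d)>12])
for t in ['plate','block','pointer']:
  for n in('scene','side','wrist'):
    q=p if n=='wrist' else snap(n)
    for r in robot.tip_of(q,t)[:1]: print(n,t,np.round(r['xyz'],4),round(r['p'],2))
```

```text
24.4833 [0.53557957 0.27427355 0.10880203] 78.26157961910059 [ 6.e-04 -1.e-04 -1.e+00] [-2.3 -1.9  5.7]
[ 0.01903719 -0.1951063  -0.19808434]
[[194.2, 136.4], [356.5, 136.7], [275.4, 134.8]]
215 [(91, 24), (92, 23), (93, 16), (95, 12), (96, 15), (100, -16), (101, -15), (103, 16), (104, 31), (105, 25), (129, -24), (130, -25), (133, 13), (134, 24), (135, 22), (146, -25), (147, -42), (148, -44), (149, -28), (169, 12), (170, 24), (171, 33), (172, 31), (173, 24), (174, 18), (175, 12), (228, -18)]
300 [(91, 19), (92, 23), (93, 19), (94, 13), (101, -13), (104, 24), (105, 34), (106, 21), (129, -23), (130, -32), (131, -20), (133, 25), (134, 32), (135, 20)]
340 [(91, 20), (92, 24), (93, 21), (94, 15), (104, 15), (105, 30), (106, 25), (131, -13), (132, -19), (134, 17), (135, 17), (148, -16), (149, -28), (150, -35), (151, -31), (152, -21), (153, -12), (166, 17), (167, 23), (168, 21), (169, 19), (170, 24), (171, 26), (172, 15), (223, -25), (224, -33), (225, -22), (228, -14)]
scene plate [0.5379 0.279  0.0365] 0.77
side plate [0.5386 0.2799 0.0424] 0.56
scene block [0.5356 0.2756 0.0364] 0.74
side block [0.5327 0.2809 0.0341] 0.96Traceback (most recent call last):
  File "<stdin>", line 9, in <module>
ValueError: only the last four pictures can be asked about
```

Seated: the height matches the predicted 0.109, with firm contact. I'll unload and release.

Request:
move_arm(series="0 0 -0.6 0 0 0;0 0 -0.6 0 0 0;0 0 -0.6 0 0 0")

```text
time: 25.23
position: [0.5356, 0.2743, 0.1088]
tool_rot: [0.776, 0.631, 0.0, 0.0]
ft_force: [-1.1, -1.3, 4.2]
grip_width: 0.0159
grip_force: 50.0
```

Request:
move_arm(series="0 0 0 0 0 0;0 0 0 0 0 0;0 0 0 0 0 0;0 0 0 0 0 0;0 0 0 0 0 0;0 0 0 0 0 0", jaw=0.6)

```text
time: 25.73
position: [0.5356, 0.2745, 0.1083]
tool_rot: [0.776, 0.631, 0.0, 0.0]
ft_force: [-0.7, -0.8, -0.1]
grip_width: 0.0471
grip_force: 0.0
```

Request:
move_arm(series="0 0 -10 0 0 0;0 0 -30 0 0 0;0 0 -60 0 0 0;0 0 -100 0 0 0;-30 0 -140 0 0 0;-70 0 -170 0 0 0;-110 0 -190 0 0 0;-140 0 -200 0 0 0")

```text
time: 26.4
position: [0.5089, 0.1447, 0.3082]
tool_rot: [0.775, 0.632, 0.002, 0.001]
ft_force: [0.1, -0.7, 0.5]
grip_width: 0.0524
grip_force: 0.0
```

```bash
python3 k.py
python3 - <<'E'
from h import *
C,th=np.array([.5357,.2758]),-.2066
def loc(X): d=X[:2]-C; c,s=np.cos(th),np.sin(th); return np.round([c*d[0]+s*d[1],-s*d[0]+c*d[1],X[2]],4)
for n in('wrist','scene','side','wrist'):
  p=snap(n,'z'+n)
  for t in ['pointer','mark','block','wedge_heel']:
    for r in robot.tip_of(p,t)[:3]:
      l=loc(np.array(r['xyz']))
      if abs(l[0])<.2 and abs(l[1])<.25: print(n,t,l,round(r['p'],2))
  if n=='wrist':
    g=cv2.GaussianBlur(cv2.cvtColor(p['img'],cv2.COLOR_RGB2GRAY).astype(np.float32),(3,3),0)
    for z,y in((.08,-.055),(.08,.055),(.066,-.055),(.038,-.0725),(.05,-.112),(.05,-.152)): print(z,y,proj(p,ch(.0,y,z,C,th))[0].round(1))
    c=int(proj(p,ch(.012,-.055,.08,C,th))[0][0]); print(c,[(i,round(float(d))) for i,d in enumerate(np.diff(g[:230,c])) if abs(d)>12])
E
```

```text
26.4 [0.50891604 0.14474756 0.30823029] 78.37008265453741 [ 4.8e-03  4.0e-04 -1.0e+00] [ 0.1 -0.7  0.5]
[131.98909599  -1.10987707 199.40774188]
wrist pointer [ 0.0733 -0.0525  0.0339] 0.59
wrist block [-0.0002  0.0017  0.0357] 0.88
wrist wedge_heel [-0.0069 -0.1381  0.0332] 0.91
0.08 -0.055 [274.3 101.6]
0.08 0.055 [274.5 -19.7]
0.066 -0.055 [274.3 102. ]
0.038 -0.0725 [274.2 118.5]
0.05 -0.112 [274.1 154.1]
0.05 -0.152 [274.  188.2]
285 [(15, -22), (16, -28), (17, -17), (84, 16), (85, 29), (86, 26), (100, -28), (101, -35), (102, -19), (111, 16), (112, 30), (113, 28), (114, 13), (117, -24), (118, -16), (120, 24), (121, 14), (151, -14), (154, 12), (186, -22), (187, -46), (188, -48), (189, -21), (191, 22), (192, 15), (219, -18), (220, -24), (221, -18)]
scene pointer [ 0.0713 -0.053   0.0327] 0.94
scene mark [ 0.0688 -0.0512  0.0327] 0.66
scene mark [-0.0018  0.0023  0.0372] 0.47
scene block [0.0004 0.0024 0.0396] 0.94
scene wedge_heel [-0.0006 -0.1279  0.0275] 0.73
side pointer [ 0.0684 -0.0598  0.035 ] 0.63
side mark [ 0.0623 -0.0539  0.0383] 0.57
side block [0.     0.0014 0.0355] 0.89
side wedge_heel [ 0.0012 -0.1307  0.0332] 0.95
wrist pointer [ 0.0731 -0.0514  0.0295] 0.81
wrist mark [ 0.0671 -0.0554  0.032 ] 0.94
wrist block [-0.0041 -0.      0.0353] 0.61
wrist wedge_heel [-0.003  -0.1365  0.034 ] 0.78
0.08 -0.055 [275.9 102. ]
0.08 0.055 [276.1 -20.6]
0.066 -0.055 [275.9 102.4]
0.038 -0.0725 [275.8 119. ]
0.05 -0.112 [275.7 154.9]
0.05 -0.152 [275.7 189.2]
287 [(14, -16), (15, -22), (16, -19), (85, 28), (86, 29), (87, 15), (100, -21), (101, -35), (102, -26), (112, 28), (113, 32), (114, 17), (117, -19), (118, -23), (120, 23), (121, 17), (151, -12), (152, -14), (154, 15), (187, -22), (188, -46), (189, -47), (190, -18), (191, 12), (192, 21), (193, 13), (219, -23), (220, -24), (221, -14)]
```

The block's near edge is at row 101.4 against a predicted 101.8. The heel hasn't moved and the pointer reads about 33–34 mm. Handing in.

```bash
python3 -c "
from rig import robot
print(robot.hand_in())"
```

```text
the job is handed in; nothing more can be done
None
```

I handed the job in at about 27 s, not knowing the verdict: the wedge holds the plate level with the pointer at the band (about 33–34 mm by the cameras), and the block is seated and released with its near end flush to about 1 mm. I viewed 12 pictures, two over the limit of 10.

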